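# Find the thread hand of an oil filler cap and lift it off

## Robot

A 7-joint arm with a two-finger parallel gripper is mounted at the origin on the work surface. World frame = base frame: x ahead of the robot, y to its left, z up, the work surface at z = 0. Lengths are in m, angles in degrees, forces in N, time in s.
With the tool pointing down it reaches from about 0.35 to 0.9 m from the base axis. Payload 8.1 kg.
Tool frame: the origin (TCP) lies at the very end of the fingers, on their centre line; the grasp point (between the pads) lies 19 mm behind it; z points along the fingers, y is the line along which they close (so a half turn about z gives the same grasp; the last joint's range is limited). The gripper opens to 92 mm and grips with 3 to 60 N. Pads are 19 mm wide; open, the fingers measure 130 mm over their backs; the gripper's body (75 mm by 190 mm) begins 47 mm behind the grasp point.
Start: joints at [-5.879, 24.895, 1.432, 90.138, -0.665, 64.973, -4.303], TCP at [0.625, -0, 0.188] pointing down, gripper open.
Joint ranges: [-149.89, 149.89], [-25.12, 119.58], [-72.63, 75.52], [4.76, 147.25], [-75.54, 255.54], [6.69, 114.76], [-157.13, 157.13]. Speed limits (degrees/s): [127.2, 127.2, 172.46, 172.46, 180, 180, 180].

## Interface

Orientations are given as a 3x3 rotation matrix whose columns are the frame's x, y, z axes.
In Python, from bench import status, snapshot, get_calibration, finish_job gives the robot as it stands.
- The arm moves only by the tool servo_tool, never from a script. Its argument "targets" is a list of rows, each a list of 3 entries, a list of its own where there are three numbers: the turn, a rotation vector about the world's x, y, z in units of 6 degrees (1.0 is 6 degrees), then the shift along the world's x, y, z in units of 30 mm (1.0 is 30 mm), then the opening, from -1 (shut) to 1 (fully open). A call has 1 to 5 rows; each row is the pose to reach, as a shift and turn from the pose commanded when the call began; what a row does not reach only later rows make up. A row lasts 1/8 s, in which the tool goes at most 62.5 mm and 10.7 degrees, less where a joint would pass 70% of its speed; a pose out of reach is approached as far as the arm can. A call with a gripper value outside its range is refused whole. The fingers move at their own pace and stop on an object; the grip force is fixed at half the most. Time passes only in rows, so rows that repeat a pose let the fingers close. It gives the time, the measured TCP pose, the force, the opening and the grip force at its end, in the units of the state.
- status.observe(): the state, without advancing time (a new reading comes with each control period).
- snapshot(name): name is "scene" or "side" or "wrist"; returns the picture (384x512x3 uint8, blue, green, red); there is no depth.
- get_calibration(name): a dict with "mtx" (3x3 intrinsics, pixels), "rvec" (rotation vector, rad) and "tvec" (3), from world to camera coordinates, as OpenCV has them. Camera axes: x right, y down, z forward; pixel columns grow to the right and rows downward; lengths in m; the calibration is good to about 2 mm. The wrist camera is an equidistant fisheye: a pixel r from the principal point sees the ray r / f radians off the axis. A picture is of the moment at which its call begins: read the wrist's pose just before it. get_calibration takes no time and is no camera call; for the wrist camera it gives the pose at the moment of the call.
- finish_job(): hands the job in; it is judged then, once.
The state is a dict: "t": time; "joint_pos": joint angles; "joint_vel": joint speeds; "joint_torque": joint torques, N m; "tool_pos": TCP position; "tool_rot": TCP orientation; "wrist_force": force on the tool from outside, world axes, zero at the start; "wrist_torque": the same for the moment, N m; "grip_width": opening from 0.0 (shut) to 1.0 (fully open); "grasp_force": force on a finger pad.
Only numpy, scipy, OpenCV 4.12 (cv2) and the standard library are available. Lean on these libraries where they do the work, as an engineer would, in place of code of your own. Each camera call takes 0.05 s, during which the arm holds its last target. There are 200 camera calls.

## Task

The cutting-oil reservoir on the bench needs topping up. Slide the red-tabbed fork latch all the way back from the yellow filler cap, find out which way the cap unscrews (it may be a normal or a reverse thread: try it one way, then the other), turn it loose and lift it off, and finish while still holding it level in the gripper about 10 cm above where it sat. Leave the other things on the bench alone.

Things in the scene. Friction and masses are not known exactly. Their poses are not given: they have to be found in the camera images.
- reservoir: Green oil tank fixed to the bench, 130 x 290 mm, deck 75 mm above the bench; foot plate 150 x 310 x 6 mm. Origin: centre of the underside, below the filler neck; y axis along its length. Cap at x = y = 0; round grey pump housing (64 mm wide, to 60 mm above the deck) at y = +100 mm; latch and its 12 mm high rails towards -y. Yaw within 30 degrees of the world's.
- neck_top (a point): Centre of the filler neck's top, 107 mm above the bench, on the vertical axis about which the cap turns. The neck (30 mm in diameter) is hidden by the cap. A short three-start thread: turned its way, the cap moves easily and is free to lift straight off between about 38 and 66 degrees (52 is best; stop at about 70); it need not rise while turning. The other way it stops at about 4 degrees.
- cap: Loose yellow cap, about 90 g: skirt 56 mm in diameter, 30 mm high, round grip on top (grip). A black ear, 10 mm wide, sticks out of the skirt to 44 mm from the axis along the cap's -y, 6 to 16 mm above the origin. Origin on the axis at the lower rim, 83 mm above the bench when seated; axes then parallel to the reservoir's. Which way it loosens changes from start to start and is not visible.
- grip (a point): Centre of the cap's round grip (moves with the cap), on its axis, 43 mm above its origin: a smooth upright stub 28 mm in diameter and 26 mm tall, from 113 mm (the skirt's flat top) to 139 mm above the bench when seated. Turned hard against a stop it slips in the fingers. Until the latch is back, the fork blocks the ear both ways at about 5 degrees.
- latch (a joint): Travel of the fork latch in m along the reservoir's -y: 0 to 0.004 at the start (fork around the cap's ear), 0.050 fully back at its stop. Slides with about 1.5 N of friction, stays where left. Its prongs, 7 mm wide, 16 mm apart, lie either side of the ear, 14 to 24 mm above the deck, on a steel block 38 mm (x) by 24 mm (y), 30 mm above the deck.
- latch_tab (a point): Centre of the latch's red grip tab, which moves with the latch: an upright tab 12 mm thick (reservoir's x), 24 mm long (reservoir's y) and 26 mm tall, from 105 to 131 mm above the bench, standing on the steel block 62 mm from the cap's axis towards the reservoir's -y (plus the latch travel).
- tub: Bystander: red plastic tub with a black lid, 136 mm in diameter, 155 mm high. Origin: centre of the underside.
- bottle: Bystander: small blue bottle with an orange cap, 54 mm in diameter, 130 mm high. Origin: centre of the underside.
- clamp: Bystander: spring clamp lying flat, about 125 x 45 mm, 20 mm high, with dark jaws and red handles. Origin: underside, near its pivot.
- offcut: Bystander: wood offcut, 45 x 120 x 19 mm. Origin: centre of the underside.
Things that resemble listed ones, but are neither listed nor needed, are in the scene too. There is more than one size of the cap; the one meant has the size given above.

How it is judged:
By the outcome, as a careful person would: the job done as asked, in the order asked, and still so for the second after the job is handed in, while the arm keeps its last pose, push and grip.
It also fails if it takes over 50 s, if anything falls off the work surface, if the arm or the gripper's body presses on something with over 40 N, if the wrist force passes 120 N, or if a joint passes its speed limit or range.

## Working session

There is one attempt and no reset: what is moved stays moved. The work goes in short steps, Python scripts to look and compute and a tool call to move; the robot and the scene stay as the last step left them, time stands still between calls to the robot, and variables do not carry over. Pictures are saved under pics/ and viewed, at most 10 in all, crops included, and the job is handed in when it is done.

Besides the shell and the picture viewer there is one more tool, called after "Call:" in YAML: its name, and indented under it one key for each argument. servo_tool: Moves the arm, as the interface text tells. Its arguments: {"type":"object","properties":{"targets":{"type":"array"}},"required":["targets"]}

```bash
mkdir -p pics
cat > h.py <<'E'
import numpy as np, cv2
from bench import status, snapshot, get_calibration, finish_job
def ray(c,u,v,fish=False):
    K=np.array(c["mtx"],float);R=cv2.Rodrigues(np.array(c["rvec"],float))[0];t=np.array(c["tvec"],float).ravel()
    x=(u-K[0,2])/K[0,0];y=(v-K[1,2])/K[1,1]
    if fish:
        r=np.hypot(x,y);s=np.sin(r)/r if r>1e-9 else 1;d=np.array([x*s,y*s,np.cos(r)])
    else: d=np.array([x,y,1.])
    return -R.T@t, R.T@d
def onz(c,u,v,z,fish=False):
    o,d=ray(c,u,v,fish);return o+d*(z-o[2])/d[2]
def proj(c,p,fish=False):
    K=np.array(c["mtx"],float);R=cv2.Rodrigues(np.array(c["rvec"],float))[0];q=R@np.array(p,float)+np.array(c["tvec"],float).ravel()
    if fish:
        r=np.hypot(q[0],q[1]);th=np.arctan2(r,q[2]);x,y=q[0]/r*th,q[1]/r*th
    else: x,y=q[0]/q[2],q[1]/q[2]
    return K[0,0]*x+K[0,2],K[1,1]*y+K[1,2]
E
python3 - <<'E'
from h import *
a=snapshot("scene");b=snapshot("side");w=snapshot("wrist")
for n,i in zip(("scene","side","wrist"),(a,b,w)): cv2.imwrite(f"pics/{n}0.png",i)
s=status.observe();print(s["t"],s["tool_pos"],s["tool_rot"],s["wrist_force"],s["grip_width"])
for n in("scene","side","wrist"):
    c=get_calibration(n);print(n,ray(c,256,192)[0],c["mtx"])
E
```

```text
0.15 [ 6.24585104e-01 -5.71142467e-05  1.87248374e-01] [[ 9.57500596e-05  9.99999322e-01 -1.16073729e-03]
 [ 9.99999989e-01 -9.58823848e-05 -1.13945842e-04]
 [-1.14057059e-04 -1.16072637e-03 -9.99999320e-01]] [-0.59038148  0.30497062  1.15214397] 1.0018127196827213
scene [ 1.12847554 -0.60994777  0.71627468] [[387.9122792    0.         255.45715059]
 [  0.         387.9122792  197.07847198]
 [  0.           0.           1.        ]]
side [0.07414903 0.86331619 0.73120383] [[408.73912653   0.         253.78813267]
 [  0.         408.73912653 199.53599273]
 [  0.           0.           1.        ]]
wrist [0.62571148 0.06676391 0.38431069] [[297.31863964   0.         259.25598474]
 [  0.         297.31863964 192.14888704]
 [  0.           0.           1.        ]]
```

View pics/scene0.png

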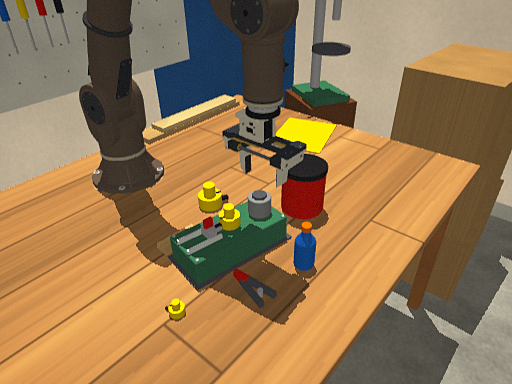

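View pics/side0.png

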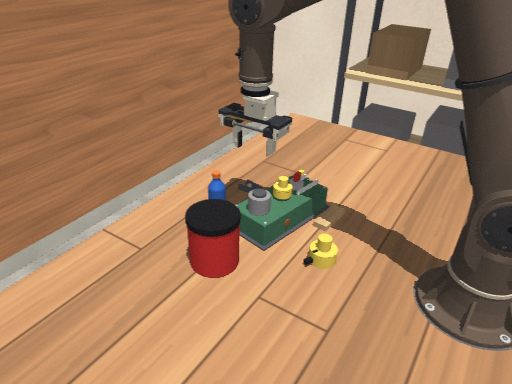

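View pics/wrist0.png

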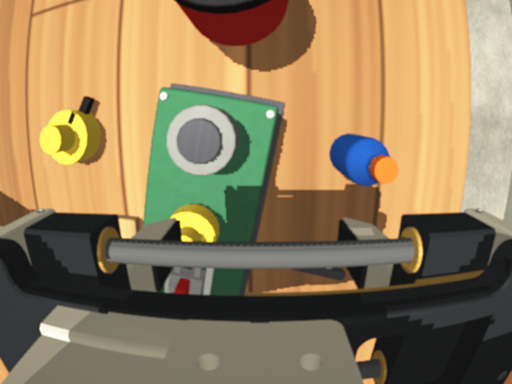

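The pictures show three yellow caps:
- on the green tank at scene (229,216), side (283,187), wrist (195,222)
- a larger one on the bench at scene (210,198), side (323,252)
- a small one on the bench at scene (177,310)

Red things near the latch are the tab at scene (208,224) and side (297,176), plus the clamp handles at (240,275) and the tub at (303,190). I choose the cap and tab on the green tank. Next I'll measure them and check with one crop.

Run:
```python
from h import *
from scipy.optimize import least_squares
im={n:cv2.imread(f"pics/{n}0.png") for n in("scene","side","wrist")}
def blobs(n,lo,hi,box):
    h=cv2.cvtColor(im[n],cv2.COLOR_BGR2HSV);m=cv2.inRange(h,lo,hi)
    if lo[0]==0:m|=cv2.inRange(h,(172,lo[1],lo[2]),(180,255,255))
    x0,y0,x1,y1=box;k=np.zeros_like(m);k[y0:y1,x0:x1]=m[y0:y1,x0:x1]
    N,_,st,ce=cv2.connectedComponentsWithStats(k)
    for i in range(1,N):
        if st[i,4]>8: print(n,st[i],ce[i].round(1))
    return k
Y=((22,120,60),(35,255,255));R=((0,140,60),(8,255,255))
for n,b in(("scene",(215,195,245,235)),("side",(268,172,297,205)),("wrist",(160,195,230,250))):
    k=blobs(n,*Y,b)
    if n!="wrist":
        for r in range(b[1],b[3]):
            x=np.where(k[r])[0]
            if len(x):print(r,x[0],x[-1],end="; ")
        print()
for n,b in(("scene",(198,212,220,240)),("side",(288,165,306,190)),("wrist",(165,265,210,300))): blobs(n,*R,b)
# pump top
c=np.hstack([cv2.resize(im["scene"][185:290,160:295],None,fx=3.5,fy=3.5,interpolation=2),cv2.resize(im["side"][160:250,230:330],(408,367),interpolation=2)])if False else None
A=cv2.resize(im["scene"][185:285,160:290],(390*1,300),interpolation=2);B=cv2.resize(im["side"][160:250,230:335],(390,300),interpolation=2)
cv2.imwrite("pics/crop1.png",np.hstack([A,B]))
```

```text
scene [215 195   7  16  99] [217.8 201.6]
scene [218 203  22  28 455] [229.1 217.3]
195 215 221; 196 215 221; 197 215 221; 198 215 221; 199 215 221; 200 215 221; 201 215 221; 202 215 221; 203 215 231; 204 215 232; 205 215 233; 206 215 233; 207 215 233; 208 215 233; 209 215 236; 210 215 237; 211 220 238; 212 219 239; 213 219 239; 214 218 239; 215 219 239; 216 219 239; 217 219 239; 218 219 239; 219 219 239; 220 219 239; 221 219 239; 222 219 239; 223 220 239; 224 222 239; 225 222 239; 226 222 238; 227 222 237; 228 222 236; 229 223 234; 230 226 230; 
side [273 176  20  24 357] [282.3 188.2]
176 280 285; 177 279 288; 178 279 288; 179 279 288; 180 279 288; 181 279 287; 182 276 288; 183 275 289; 184 274 291; 185 273 292; 186 273 292; 187 273 291; 188 273 291; 189 273 291; 190 273 291; 191 273 291; 192 273 291; 193 273 291; 194 273 291; 195 273 290; 196 274 290; 197 276 289; 198 277 288; 199 282 284; 
wrist [ 170  204   50   39 1421] [196.8 223.6]
scene [203 217  10  12  97] [207.5 222.6]
side [293 172   8  10  59] [296.4 176.3]
wrist [175 278  14  17 178] [182.2 286.7]
```

View pics/crop1.png

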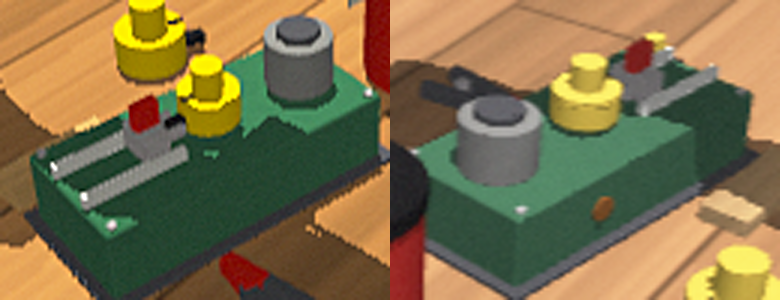

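The crop shows the fork block with its red tab between the rails, and its prongs reaching the ear of the cap on the tank. That is the right cap. Next are the positions.

Run:
```python
from h import *
C={n:get_calibration(n) for n in("scene","side","wrist")}
def tri(obs):
    A=np.zeros((3,3));b=np.zeros(3);L=[]
    for n,u,v in obs:
        o,d=ray(C[n],u,v,n=="wrist");d/=np.linalg.norm(d);P=np.eye(3)-np.outer(d,d);A+=P;b+=P@o;L.append((P,o))
    p=np.linalg.solve(A,b);return p.round(4),[round(float(np.linalg.norm(P@(p-o))),4) for P,o in L]
print("grip",tri([("scene",228.7,207),("side",283.5,180.5)]))
print("tab",tri([("scene",207.5,222.6),("side",296.4,176.3)]))
print("tab w", onz(C["wrist"],182.2,286.7,.131,True))
w=C["wrist"]
a=onz(w,163,96,.077,True);b=onz(w,270,114,.077,True);print("bolts",a,b,np.degrees(np.arctan2(*(b-a)[1::-1])),np.linalg.norm(b-a))
# pump circle in wrist
im=cv2.imread("pics/wrist0.png")
p=onz(w,201,140,.135,True);print("pump",p)
# cap skirt right edge etc: predicted
for n in("scene","side"):
    for z in(.139,.113):print(n,z,proj(C[n],[*tri([("scene",228.7,207),("side",283.5,180.5)])[0][:2],z]))
```

```text
grip (array([ 0.549 , -0.0471,  0.1319]), [0.0012, 0.0012])
tab (array([ 0.5403, -0.1143,  0.1176]), [0.0003, 0.0003])
tab w [ 0.5464094 -0.0975316  0.131    ]
bolts [0.52334691 0.09299115 0.077     ] [0.63590485 0.07079457 0.077     ] -11.155667290713167 0.11472566410543811
pump [0.57569746 0.04872741 0.135     ]
scene 0.139 (np.float64(228.1045342979843), np.float64(204.6320556137043))
scene 0.113 (np.float64(228.6439327803234), np.float64(212.78005535592555))
side 0.139 (np.float64(283.2675340001599), np.float64(178.46926199552556))
side 0.113 (np.float64(282.7005696210781), np.float64(186.16486430082517))
```

Call:
servo_tool:
  targets:
    - [[0,0,-1],[-0.8,-1.8,0],1]
    - [[0,0,-2],[-1.6,-3.6,0],1]
    - [[0,0,-2],[-2.5,-5.6,0],1]
    - [[0,0,-2],[-2.5,-5.6,0],1]
    - [[0,0,-2],[-2.5,-5.6,0],1]

```text
t: 0.78
tool_pos: [0.5499, -0.1679, 0.1878]
tool_rot: [[0.209, 0.978, -0.0], [0.978, -0.209, 0.001], [0.001, -0.0, -1.0]]
wrist_force: [0.2, 0.2, 0.1]
grip_width: 1.0
grasp_force: 0.0
```

Run:
```python
from h import *
c=get_calibration("wrist");w=snapshot("wrist");cv2.imwrite("pics/wrist1.png",w)
import pickle;pickle.dump(c,open("w1.pkl","wb"));print(status.observe()["tool_pos"])
```

```text
[ 0.55040315 -0.16678082  0.18769252]
```

View pics/wrist1.png

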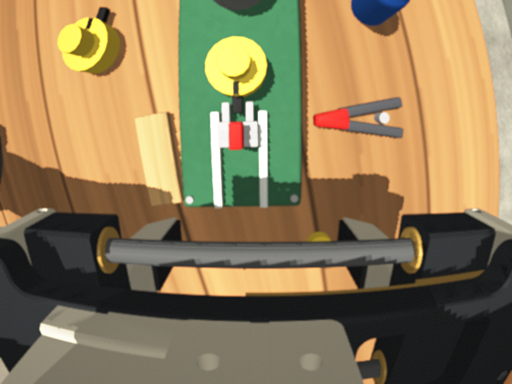

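The view from the wrist shows the cap at (236,65), the tab at (237,135), the tank's rear bolts at (189,200) and (293,200), and the tank nearly aligned with the image.

Run:
```python
from h import *
import pickle;c=pickle.load(open("w1.pkl","rb"));im=cv2.imread("pics/wrist1.png");h=cv2.cvtColor(im,cv2.COLOR_BGR2HSV)
def cont(m,x0,y0,x1,y1):
    k=np.zeros_like(m);k[y0:y1,x0:x1]=m[y0:y1,x0:x1];return max(cv2.findContours(k,0,1)[0],key=cv2.contourArea)
q=cont(cv2.inRange(h,(22,120,50),(35,255,255)),195,25,280,105)
P=np.array([onz(c,*p[0],.113,True)[:2] for p in q]);(x,y),r=cv2.minEnclosingCircle((P*1000).astype(np.float32));print("skirt",x,y,r)
# bright grip top
g=cv2.inRange(h,(22,120,235),(35,255,255));cv2.imwrite("pics/x.png",g)
q=cont(cv2.inRange(h,(0,150,60),(6,255,255))|cv2.inRange(h,(174,150,60),(180,255,255)),215,110,265,160)
print("tab",cv2.boundingRect(q),cv2.minAreaRect(np.array([onz(c,*p[0],.131,True)[:2]*1000 for p in q],np.float32)))
m=cv2.morphologyEx(cv2.inRange(h,(55,80,20),(90,255,255)),cv2.MORPH_OPEN,np.ones((3,3)))
E=[[],[]]
for r in range(20,190,10):
    xs=np.where(m[r,160:330])[0]+160;xs=xs
    for e,u in zip(E,(xs[0],xs[-1]+1)): e.append(onz(c,u,r,.075,True)[:2]*1000)
for e in E:
    vx,vy,px,py=cv2.fitLine(np.array(e,np.float32),cv2.DIST_HUBER,0,.01,.01).ravel();s=np.sign(vy)
    print("edge yaw",np.degrees(np.arctan2(-vx*s,vy*s)),"x at y=-50:",px+(-50-py)*vx/vy)
for uv in((189,200),(293,200)):print(onz(c,*uv,.076,True))
```

```text
skirt 553.6649780273438 -50.90716552734375 29.384920120239258
tab (229, 121, 14, 29) ((541.4769897460938, -112.55244445800781), (24.07782554626465, 11.186851501464844), 77.23162841796875)
edge yaw -11.4786625 x at y=-50: 489.71136
edge yaw -11.147699 x at y=-50: 618.82355
[ 0.470296   -0.17216721  0.076     ]
[ 0.58173651 -0.19576562  0.076     ]
```

Call:
servo_tool:
  targets:
    - [[0,0,0.1],[-0.3,1.8,0],1]
    - [[0,0,0.1],[-0.3,1.8,-1.0],1]
    - [[0,0,0.1],[-0.3,1.8,-2.0],0.2]
    - [[0,0,0.1],[-0.3,1.8,-2.6],-0.2]
    - [[0,0,0.1],[-0.3,1.8,-2.6],-0.4]

```text
t: 1.45
tool_pos: [0.5405, -0.1119, 0.1085]
tool_rot: [[0.195, 0.981, -0.003], [0.981, -0.195, 0.001], [0.0, -0.003, -1.0]]
wrist_force: [-0.3, -0.3, -0.1]
grip_width: 0.725
grasp_force: 0.0
```

Call:
servo_tool:
  targets:
    - [[0,0,0],[0,0,0],-0.9]
    - [[0,0,0],[0,0,0],-1]
    - [[0,0,0],[0,0,0],-1]
    - [[0,0,0],[0,0,0],-1]
    - [[0,0,0],[0,0,0],-1]

```text
t: 2.08
tool_pos: [0.5411, -0.1141, 0.11]
tool_rot: [[0.198, 0.98, 0.0], [0.98, -0.198, -0.0], [0.0, 0.0, -1.0]]
wrist_force: [0.4, -0.3, 0.4]
grip_width: 0.177
grasp_force: 0.0
```

Call:
servo_tool:
  targets:
    - [[0,0,0],[0,0,0],-1]
    - [[0,0,0],[0,0,0],-1]
    - [[0,0,0],[0,0,0],-1]

```text
t: 2.45
tool_pos: [0.541, -0.1141, 0.1098]
tool_rot: [[0.198, 0.98, -0.0], [0.98, -0.198, 0.0], [-0.0, -0.0, -1.0]]
wrist_force: [0.3, 0.2, 0.0]
grip_width: 0.006
grasp_force: 0.0
```

The gripper shut fully, so it missed the tab. I'll look again.

Run:
```python
from h import *
a=snapshot("scene");b=snapshot("side")
A=cv2.resize(a[140:280,150:290],(400,400),interpolation=2);B=cv2.resize(b[110:230,230:350],(400,400),interpolation=2)
cv2.imwrite("pics/c2.png",np.hstack([A,B]))
s=status.observe();print(s["tool_pos"],s["grip_width"])
for n in("scene","side"):print(n,proj(get_calibration(n),s["tool_pos"]),ray(get_calibration(n),0,0)[0])
```

```text
[ 0.54101965 -0.11403224  0.10981644] 0.005099019491118079
scene (np.float64(207.9181049290673), np.float64(225.0531060499678)) [ 1.12847554 -0.60994777  0.71627468]
side (np.float64(295.8573419199275), np.float64(178.51287390433123)) [0.07414903 0.86331619 0.73120383]
```

View pics/c2.png

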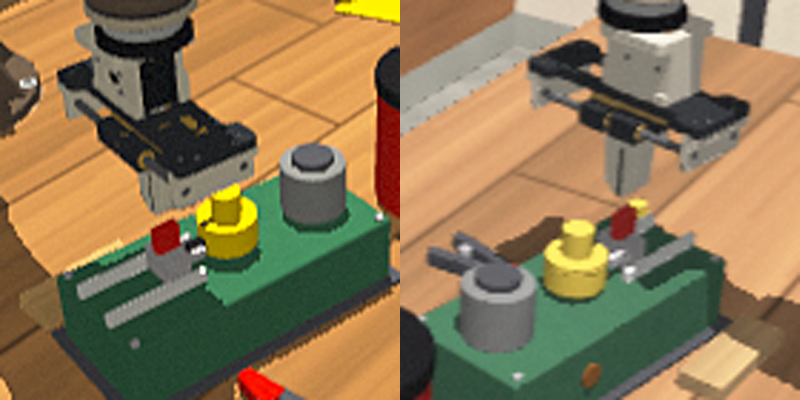

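The picture shows the finger tips at about scene (209,215) and side (295,169). That is roughly 10 px above where the reported TCP projects, and above the red tab. I'll triangulate the real tip.

Run:
```python
from h import *
a=snapshot("scene");b=snapshot("side");w=snapshot("wrist");cv2.imwrite("pics/w3.png",w)
A=cv2.resize(a[180:240,180:240],(480,480),interpolation=0);B=cv2.resize(b[130:190,260:320],(480,480),interpolation=0)
A=cv2.resize(A,(400,400));B=cv2.resize(B,(400,400))
cv2.imwrite("pics/c3.png",np.hstack([A,B]))
s=status.observe();print(s["joint_pos"],s["tool_pos"])
for z in(.11,.12,.13,.14,.15,.176):
  print(z,[np.round((np.array(proj(get_calibration(n),[*s["tool_pos"][:2],z]))-o)*400/60,0) for n,o in(("scene",(180,180)),("side",(260,130)))])
```

```text
[  2.82219856  22.73736986   4.7427491  106.11498625  -2.34649812
  51.23766771  -2.74210467] [ 0.54102981 -0.11405557  0.10983898]
0.11 [array([186., 300.]), array([239., 323.])]
0.12 [array([184., 279.]), array([241., 304.])]
0.13 [array([182., 258.]), array([243., 285.])]
0.14 [array([179., 236.]), array([244., 265.])]
0.15 [array([177., 215.]), array([246., 246.])]
0.176 [array([171., 157.]), array([251., 194.])]
```

View pics/c3.png

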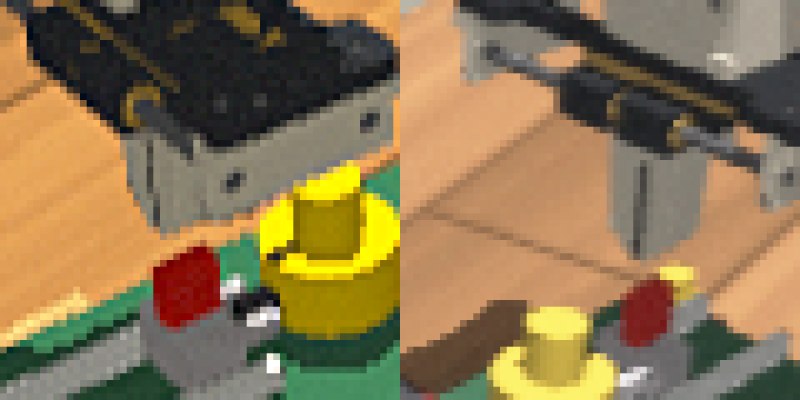

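The tips really sit at about z = 0.142, so they are roughly 30 mm higher than reported, while the xy matches. I'll open, then go down in steps while watching the force.

Call:
servo_tool:
  targets:
    - [[0,0,0],[0,0,0],-0.2]
    - [[0,0,0],[0,0,0],-0.2]
    - [[0,0,0],[0,0,0],-0.2]
    - [[0,0,0],[0,0,0],-0.2]
    - [[0,0,0],[0,0,0],-0.2]

```text
t: 3.32
tool_pos: [0.541, -0.114, 0.1098]
tool_rot: [[0.198, 0.98, 0.0], [0.98, -0.198, -0.0], [-0.0, 0.0, -1.0]]
wrist_force: [0.5, 0.1, 1.1]
grip_width: 0.397
grasp_force: 0.0
```

Call:
servo_tool:
  targets:
    - [[0,0,0],[0,0,-0.2],-0.2]
    - [[0,0,0],[0,0,-0.4],-0.2]
    - [[0,0,0],[0,0,-0.6],-0.2]
    - [[0,0,0],[0,0,-0.6],-0.2]

```text
t: 3.82
tool_pos: [0.5405, -0.114, 0.0911]
tool_rot: [[0.198, 0.98, -0.001], [0.98, -0.198, 0.0], [-0.0, -0.001, -1.0]]
wrist_force: [-0.4, 0.1, 0.3]
grip_width: 0.399
grasp_force: 0.0
```

Run:
```python
from h import *
a=snapshot("scene");b=snapshot("side")
A=cv2.resize(a[180:240,180:240],(400,400),interpolation=0);B=cv2.resize(b[130:190,260:320],(400,400),interpolation=0)
cv2.imwrite("pics/c4.png",np.hstack([A,B]))
```

```text
(no output)
```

View pics/c4.png

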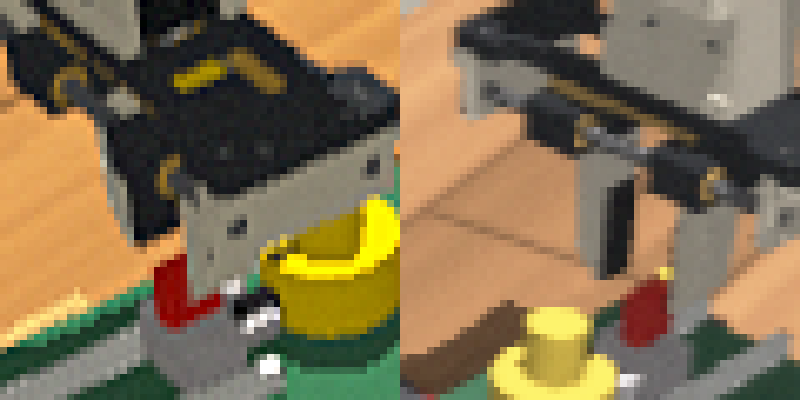

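The fingers now straddle the tab symmetrically: in the side view the tips are at (605,275) and (690,320), with the tab at (648,312) between them. They are still high. I'll lower another 13 mm and close.

Call:
servo_tool:
  targets:
    - [[0,0,0],[0,0,-0.2],-0.2]
    - [[0,0,0],[0,0,-0.4],-0.2]
    - [[0,0,0],[0,0,-0.4],-0.2]

```text
t: 4.3
tool_pos: [0.5405, -0.114, 0.0792]
tool_rot: [[0.198, 0.98, -0.001], [0.98, -0.198, 0.0], [-0.0, -0.001, -1.0]]
wrist_force: [0.2, 0.7, 0.2]
grip_width: 0.396
grasp_force: 0.0
```

Call:
servo_tool:
  targets:
    - [[0,0,0],[0,0,0],-1]
    - [[0,0,0],[0,0,0],-1]
    - [[0,0,0],[0,0,0],-1]
    - [[0,0,0],[0,0,0],-1]
    - [[0,0,0],[0,0,0],-1]

```text
t: 4.92
tool_pos: [0.5403, -0.1139, 0.0799]
tool_rot: [[0.198, 0.98, -0.001], [0.98, -0.198, 0.0], [-0.0, -0.001, -1.0]]
wrist_force: [-5.1, 0.6, 5.0]
grip_width: 0.125
grasp_force: 30.0
```

Gripped: 0.125 of the opening is 11.5 mm. Next I slide the latch along the reservoir's -y, which is (-0.198, -0.98).

Call:
servo_tool:
  targets:
    - [[0,0,0],[-0.07,-0.33,0],-1]
    - [[0,0,0],[-0.13,-0.65,0],-1]
    - [[0,0,0],[-0.2,-0.98,0],-1]
    - [[0,0,0],[-0.26,-1.3,0],-1]
    - [[0,0,0],[-0.3,-1.5,0],-1]

```text
t: 5.55
tool_pos: [0.5313, -0.1591, 0.0799]
tool_rot: [[0.198, 0.98, -0.001], [0.98, -0.198, 0.0], [0.0, -0.001, -1.0]]
wrist_force: [-3.9, 2.6, 6.5]
grip_width: 0.126
grasp_force: 30.0
```

Call:
servo_tool:
  targets:
    - [[0,0,0],[-0.01,-0.05,0],-1]
    - [[0,0,0],[-0.02,-0.1,0],-1]
    - [[0,0,0],[-0.03,-0.15,0],-1]
    - [[0,0,0],[-0.03,-0.15,0],-1]

```text
t: 6.05
tool_pos: [0.531, -0.1607, 0.0799]
tool_rot: [[0.196, 0.981, -0.001], [0.981, -0.196, 0.003], [0.003, -0.001, -1.0]]
wrist_force: [-4.4, 8.6, 6.6]
grip_width: 0.124
grasp_force: 30.0
```

Call:
servo_tool:
  targets:
    - [[0,0,0],[-0.02,-0.1,0],-1]
    - [[0,0,0],[-0.02,-0.1,0],-1]

```text
t: 6.3
tool_pos: [0.5309, -0.1607, 0.0798]
tool_rot: [[0.194, 0.981, -0.0], [0.981, -0.194, 0.006], [0.006, -0.002, -1.0]]
wrist_force: [-3.7, 17.4, 7.8]
grip_width: 0.131
grasp_force: 30.0
```

It is at its stop. I'll relax the push, open, lift and look for the cap.

Call:
servo_tool:
  targets:
    - [[0,0,0],[0.04,0.22,0],-1]
    - [[0,0,0],[0.04,0.22,0],-0.5]
    - [[0,0,0],[0.04,0.22,0],-0.3]
    - [[0,0,0],[0.04,0.22,0],-0.2]
    - [[0,0,0],[0.04,0.22,0],-0.2]

```text
t: 6.92
tool_pos: [0.5318, -0.1602, 0.0798]
tool_rot: [[0.198, 0.98, 0.0], [0.98, -0.198, -0.0], [-0.0, 0.0, -1.0]]
wrist_force: [0.0, -0.7, 0.1]
grip_width: 0.399
grasp_force: 0.0
```

Call:
servo_tool:
  targets:
    - [[0,0,0],[0,0,1.0],0]
    - [[0,0,0],[0,0,2.6],0]
    - [[0,0,0],[0,0,2.6],0]
    - [[0,0,0],[0,0,2.6],0]

```text
t: 7.42
tool_pos: [0.5315, -0.1599, 0.1575]
tool_rot: [[0.198, 0.98, -0.0], [0.98, -0.198, 0.0], [0.0, -0.0, -1.0]]
wrist_force: [-0.5, -0.7, -0.3]
grip_width: 0.494
grasp_force: 0.0
```

Run:
```python
from h import *
s=status.observe();c=get_calibration("wrist");im=snapshot("wrist");cv2.imwrite("pics/w4.png",im)
sc=snapshot("scene");sd=snapshot("side");cv2.imwrite("pics/s4.png",sc);cv2.imwrite("pics/d4.png",sd)
print(s["t"],s["tool_pos"],s["grip_width"],s["wrist_force"],ray(c,0,0)[0])
h=cv2.cvtColor(im,cv2.COLOR_BGR2HSV)
def big(m,zs):
    for q in sorted(cv2.findContours(m,0,1)[0],key=cv2.contourArea)[::-1][:3]:
        if cv2.contourArea(q)<40: continue
        P=np.array([onz(c,*p[0],zs,True)[:2]*1000 for p in q],np.float32)
        print(cv2.boundingRect(q),cv2.minEnclosingCircle(P),cv2.minAreaRect(P))
print("yellow");big(cv2.inRange(h,(22,120,50),(35,255,255)),.113)
print("red");big(cv2.inRange(h,(0,150,60),(6,255,255))|cv2.inRange(h,(174,150,60),(180,255,255)),.131)
h=cv2.cvtColor(sc,cv2.COLOR_BGR2HSV);m=cv2.inRange(h,(22,120,60),(35,255,255))
for q in cv2.findContours(m,0,1)[0]:
    if cv2.contourArea(q)>60:print("scene",cv2.boundingRect(q))
h=cv2.cvtColor(sd,cv2.COLOR_BGR2HSV);m=cv2.inRange(h,(22,120,60),(35,255,255))
for q in cv2.findContours(m,0,1)[0]:
    if cv2.contourArea(q)>60:print("side",cv2.boundingRect(q))
A=cv2.resize(im[20:220,130:350],(440,400));B=cv2.resize(sc[190:280,160:250],(360,360),interpolation=2);B=cv2.copyMakeBorder(B,0,40,0,0,0)
cv2.imwrite("pics/c5.png",np.hstack([A,B]))
```

```text
7.425 [ 0.53149582 -0.15990728  0.15751814] 0.4935274510849753 [-0.46023172 -0.67441633 -0.2770359 ] [ 0.54545262 -0.09443578  0.35463282]
yellow
(224, 31, 71, 68) ((553.4605102539062, -50.832672119140625), 28.949573516845703) ((553.710693359375, -50.80339050292969), (56.529884338378906, 56.35370635986328), 78.56099700927734)
(56, 8, 68, 62) ((407.45697021484375, 19.07688331604004), 42.057247161865234) ((407.5556640625, 19.287132263183594), (57.06849670410156, 83.00810241699219), 62.66164779663086)
red
(335, 114, 38, 22) ((616.1095581054688, -112.60896301269531), 15.75182056427002) ((616.0250244140625, -111.91238403320312), (16.54219627380371, 30.612239837646484), 81.16178131103516)
(252, 182, 15, 34) ((532.6004028320312, -155.6727752685547), 14.071099281311035) ((532.630615234375, -155.52774047851562), (26.780752182006836, 11.093093872070312), 78.6087417602539)
scene (168, 298, 18, 21)
scene (219, 203, 21, 28)
scene (200, 192, 22, 20)
scene (267, 117, 69, 36)
scene (16, 0, 13, 19)
side (309, 234, 29, 35)
side (273, 176, 20, 24)
```

View pics/c5.png

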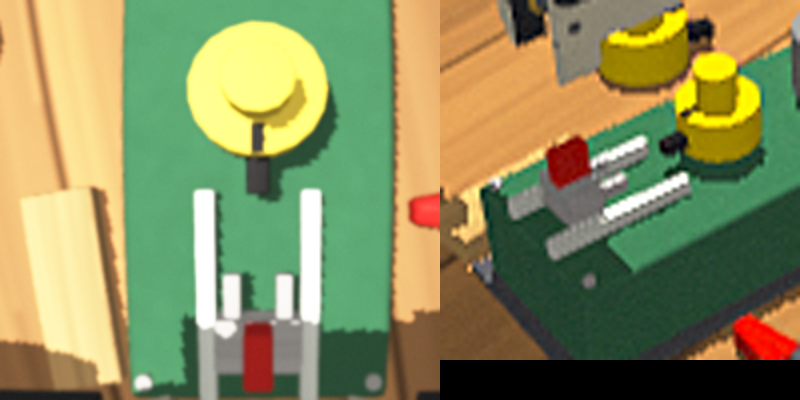

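The crop shows the latch block at the rear, its prongs well clear of the cap's black ear. The skirt measures 56.5 mm, centred at (0.5535, -0.0508), which is the right cap. I'll go above it and descend, keeping the +31 mm tip offset in mind.

Call:
servo_tool:
  targets:
    - [[0,0,0],[0.37,1.8,0],0]
    - [[0,0,0],[0.73,3.64,0],0]
    - [[0,0,0],[0.73,3.64,0],0]
    - [[0,0,0],[0.73,3.64,0],0]
    - [[0,0,0],[0.73,3.64,0],0]

```text
t: 8.2
tool_pos: [0.5532, -0.0523, 0.1575]
tool_rot: [[0.2, 0.98, -0.001], [0.98, -0.2, -0.001], [-0.001, -0.001, -1.0]]
wrist_force: [-0.4, -0.4, 0.8]
grip_width: 0.499
grasp_force: 0.0
```

Call:
servo_tool:
  targets:
    - [[0,0,0],[0,0,-0.6],0]
    - [[0,0,0],[0,0,-1.2],0]
    - [[0,0,0],[0,0,-1.7],0]
    - [[0,0,0],[0,0,-2.0],0]
    - [[0,0,0],[0,0,-2.0],0]

```text
t: 8.82
tool_pos: [0.5532, -0.051, 0.0973]
tool_rot: [[0.198, 0.98, -0.001], [0.98, -0.198, -0.0], [-0.0, -0.001, -1.0]]
wrist_force: [-1.2, 0.2, 0.3]
grip_width: 0.502
grasp_force: 0.0
```

Call:
servo_tool:
  targets:
    - [[0,0,0],[0,0,-0.15],0]
    - [[0,0,0],[0,0,-0.3],0]
    - [[0,0,0],[0,0,-0.3],0]

```text
t: 9.2
tool_pos: [0.5534, -0.0507, 0.0886]
tool_rot: [[0.198, 0.98, -0.0], [0.98, -0.198, -0.0], [-0.0, -0.0, -1.0]]
wrist_force: [-0.3, -0.2, 0.7]
grip_width: 0.502
grasp_force: 0.0
```

Call:
servo_tool:
  targets:
    - [[0,0,0],[0,0,0],-1]
    - [[0,0,0],[0,0,0],-1]
    - [[0,0,0],[0,0,0],-1]
    - [[0,0,0],[0,0,0],-1]

```text
t: 9.7
tool_pos: [0.5537, -0.0507, 0.089]
tool_rot: [[0.198, 0.98, 0.0], [0.98, -0.198, 0.0], [0.0, 0.0, -1.0]]
wrist_force: [-0.1, -0.3, 0.7]
grip_width: 0.29
grasp_force: 30.0
```

Gripped and centred. First I try counter-clockwise, +9°.

Call:
servo_tool:
  targets:
    - [[0,0,0.5],[0,0,0],-1]
    - [[0,0,1.0],[0,0,0],-1]
    - [[0,0,1.5],[0,0,0],-1]
    - [[0,0,1.5],[0,0,0],-1]

```text
t: 10.2
tool_pos: [0.5532, -0.0503, 0.0889]
tool_rot: [[0.042, 0.999, -0.001], [0.999, -0.042, 0.001], [0.001, -0.001, -1.0]]
wrist_force: [-2.8, 2.1, 3.7]
grip_width: 0.296
grasp_force: 30.0
```

Run:
```python
from h import *
s=status.observe();c=get_calibration("wrist");im=snapshot("wrist");cv2.imwrite("pics/w6.png",im);cv2.imwrite("pics/s6.png",snapshot("scene"))
print(s["wrist_torque"],np.degrees(np.arctan2(-s["tool_rot"][1][1],s["tool_rot"][0][1])))
```

```text
[ 0.55639726  0.71485501 -0.29063295] 2.435127414868306
```

Turning that way met a moment of -0.29 N m, which is possibly a stop with the fingers slipping. I'll compare the other way: 18° back, to -9°.

Call:
servo_tool:
  targets:
    - [[0,0,-0.8],[0,0,0],-1]
    - [[0,0,-1.6],[0,0,0],-1]
    - [[0,0,-2.4],[0,0,0],-1]
    - [[0,0,-3.0],[0,0,0],-1]
    - [[0,0,-3.0],[0,0,0],-1]

```text
t: 10.92
tool_pos: [0.5542, -0.051, 0.0889]
tool_rot: [[0.349, 0.937, 0.001], [0.937, -0.349, -0.001], [-0.0, 0.001, -1.0]]
wrist_force: [0.5, 0.4, 0.4]
grip_width: 0.294
grasp_force: 30.0
```

Run:
```python
from h import *
s=status.observe()
print(s["wrist_torque"],np.degrees(np.arctan2(-s["tool_rot"][1][1],s["tool_rot"][0][1])))
cv2.imwrite("pics/s7.png",snapshot("scene"))
a,b=[cv2.resize(cv2.imread(f"pics/{n}.png")[195:240,200:260],(400,300),interpolation=2) for n in("s6","s7")]
cv2.imwrite("pics/c7.png",np.hstack([a,b]))
```

```text
[-0.01959262 -0.18674178  0.04048373] 20.40201590552781
```

Clockwise turns freely (0.04 N m), so it is a reverse thread. The cap slipped about 5° at the stop, so it is now at about -14°. I turn 38° more to reach about -52°.

Call:
servo_tool:
  targets:
    - [[0,0,-1.3],[0,0,0],-1]
    - [[0,0,-2.6],[0,0,0],-1]
    - [[0,0,-3.9],[0,0,0],-1]
    - [[0,0,-5.2],[0,0,0],-1]
    - [[0,0,-6.3],[0,0,0],-1]

```text
t: 11.6
tool_pos: [0.554, -0.051, 0.0889]
tool_rot: [[0.851, 0.524, 0.001], [0.524, -0.851, -0.0], [0.0, 0.001, -1.0]]
wrist_force: [-0.0, 0.4, -0.2]
grip_width: 0.291
grasp_force: 30.0
```

Call:
servo_tool:
  targets:
    - [[0,0,0],[0,0,0],-1]
    - [[0,0,0],[0,0,0],-1]

```text
t: 11.85
tool_pos: [0.5538, -0.0509, 0.0889]
tool_rot: [[0.848, 0.529, 0.0], [0.529, -0.848, -0.0], [0.0, 0.0, -1.0]]
wrist_force: [1.1, -0.6, -0.1]
grip_width: 0.292
grasp_force: 30.0
```

Run:
```python
from h import *
s=status.observe();print(s["wrist_torque"],s["wrist_force"],np.degrees(np.arctan2(-s["tool_rot"][1][1],s["tool_rot"][0][1])),s["tool_pos"])
# ear angle from the scene view: dark pixels on predicted ear places (lateral z=.094)
im=snapshot("scene");sd=snapshot("side");c=get_calibration("scene");g=cv2.cvtColor(im,cv2.COLOR_BGR2HSV);gd=cv2.cvtColor(sd,cv2.COLOR_BGR2HSV);cs=get_calibration("side")
for a in range(-80,20,8):
    t=np.radians(-90-11.4+a);o=[]
    for C,G in((c,g),(cs,gd)):
        u,v=np.round(proj(C,[.5535+.038*np.cos(t),-.0508+.038*np.sin(t),.097])).astype(int);o.append((u,v,tuple(int(k) for k in G[v,u])))
    print(a,o)
```

```text
[-0.14099439 -0.10321497  0.01146815] [ 1.10681261 -0.61248368 -0.12483278] 58.02997952982966 [ 0.5537896  -0.05091224  0.08890014]
-80 [(np.int64(219), np.int64(213), (9, 123, 79)), (np.int64(293), np.int64(194), (72, 98, 104))]
-72 [(np.int64(218), np.int64(214), (22, 150, 213)), (np.int64(294), np.int64(193), (135, 18, 29))]
-64 [(np.int64(217), np.int64(215), (50, 87, 155)), (np.int64(294), np.int64(192), (120, 19, 27))]
-56 [(np.int64(216), np.int64(216), (78, 175, 83)), (np.int64(294), np.int64(191), (165, 11, 47))]
-48 [(np.int64(215), np.int64(218), (145, 42, 36)), (np.int64(295), np.int64(190), (0, 0, 40))]
-40 [(np.int64(215), np.int64(219), (170, 67, 23)), (np.int64(294), np.int64(189), (70, 94, 60))]
-32 [(np.int64(215), np.int64(220), (0, 0, 28)), (np.int64(294), np.int64(188), (73, 90, 65))]
-24 [(np.int64(215), np.int64(221), (71, 140, 104)), (np.int64(293), np.int64(188), (70, 93, 63))]
-16 [(np.int64(215), np.int64(223), (70, 128, 145)), (np.int64(292), np.int64(187), (29, 108, 87))]
-8 [(np.int64(216), np.int64(224), (69, 107, 55)), (np.int64(291), np.int64(186), (19, 96, 37))]
0 [(np.int64(217), np.int64(225), (77, 152, 57)), (np.int64(290), np.int64(185), (23, 163, 83))]
8 [(np.int64(218), np.int64(226), (79, 155, 56)), (np.int64(289), np.int64(185), (25, 144, 83))]
16 [(np.int64(220), np.int64(227), (34, 143, 75)), (np.int64(287), np.int64(184), (24, 150, 133))]
```

The ear is dark at -32 to -48° in the scene view and -48 to -72° in the side view, so the cap is at about -50°. I'll lift gently.

Call:
servo_tool:
  targets:
    - [[0,0,0],[0,0,0.1],-1]
    - [[0,0,0],[0,0,0.2],-1]
    - [[0,0,0],[0,0,0.3],-1]
    - [[0,0,0],[0,0,0.4],-1]

```text
t: 12.45
tool_pos: [0.5535, -0.0507, 0.1011]
tool_rot: [[0.85, 0.527, -0.0], [0.527, -0.85, -0.0], [-0.0, -0.0, -1.0]]
wrist_force: [0.5, 0.0, -1.4]
grip_width: 0.295
grasp_force: 30.0
```

Only about 1 N on the wrist, so the cap is free. I continue to 100 mm in total.

Call:
servo_tool:
  targets:
    - [[0,0,0],[0,0,0.6],-1]
    - [[0,0,0],[0,0,1.2],-1]
    - [[0,0,0],[0,0,1.8],-1]
    - [[0,0,0],[0,0,2.4],-1]
    - [[0,0,0],[0,0,2.93],-1]

```text
t: 13.08
tool_pos: [0.5536, -0.0507, 0.1896]
tool_rot: [[0.85, 0.527, 0.0], [0.527, -0.85, -0.0], [0.0, 0.0, -1.0]]
wrist_force: [0.2, 0.2, -1.2]
grip_width: 0.293
grasp_force: 30.0
```

Call:
servo_tool:
  targets:
    - [[0,0,0],[0,0,0],-1]
    - [[0,0,0],[0,0,0],-1]
    - [[0,0,0],[0,0,0],-1]
    - [[0,0,0],[0,0,0],-1]

```text
t: 13.58
tool_pos: [0.5533, -0.0507, 0.1882]
tool_rot: [[0.85, 0.527, -0.001], [0.527, -0.85, -0.0], [-0.001, -0.0, -1.0]]
wrist_force: [0.5, 0.7, -1.0]
grip_width: 0.287
grasp_force: 30.0
```

Run:
```python
from h import *
a=snapshot("scene");b=snapshot("side")
cv2.imwrite("pics/c9.png",np.hstack([cv2.resize(a[140:280,150:290],(400,400),interpolation=2),cv2.resize(b[110:230,220:340],(400,400),interpolation=2)]))
```

```text
(no output)
```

View pics/c9.png

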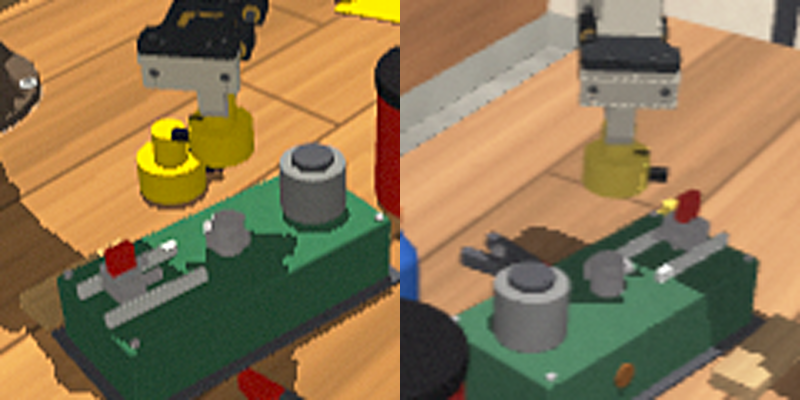

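The picture shows the cap held level above the bare grey neck (left view, neck at (228,232), cap at (220,135)), with the latch back. It was raised 99.5 mm, so I'm handing the job in.

```bash
python3 -c "
from h import *
print(finish_job())"
```

```text
the job is handed in; nothing more can be done
None
```

The latch is fully back at its stop, and the cap (a reverse thread, it loosens clockwise) is off and held level about 10 cm above the neck; the job is handed in at about 13.7 s, but no verdict came back.

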